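# Seal and square a fume extractor's slot hood, then switch on its fan

## Task

Screw the white square hood of the fume extractor down clockwise by its orange grip until you feel the rubber seal clearly drag, and go on only to the next place where the hood's sides lie parallel to the edges of the circuit board, without overtightening the seal. Let go of the hood, then push the red fan switch fully over to its far side. Leave everything else where it is.

Things in the scene. Friction and masses are not known exactly. Their poses are not given: they have to be found in the camera images.
- extractor: Fixed grey plinth of the fume extractor, 130 x 130 x 50 mm, origin at the centre of its underside on the table. A brass threaded stem rises from its middle, with a black rubber seal ring (76 mm across, 6 mm thick, top about 66 mm above the table) lying round it on a springy steel seat.
- hood: White square slot hood, captive on the stem's thread. Origin on the vertical turning axis, about 68 mm above the table at the start; z up, x and y square to its side faces. 90 (x) x 90 (y) mm, 12 to 42 mm above the origin; all four sides are alike. Clockwise from above screws it down 4 mm a turn, up to 14 rad in all; no hard stop. It stays where it is left.
- grip (a point): Middle of the square orange grip on top of the hood, 62 mm above the hood's origin, on the turning axis, axes as the hood's. The grip is 28 (x) x 28 (y) mm and reaches from 20 mm below to 11 mm above this point; pinch it across any two flats that face away from each other. Before the seal bites it turns with about 0.03 N m.
- flange: Round aluminium flange under the hood, 80 mm across, 12 mm thick, turning with it; origin at its underside. It meets the seal ring somewhere in the first 6.5 rad (differs each time, not to be seen). From there the squeeze grows about 9 N per quarter turn and the drag on the grip about 0.024 N m per N (up to a fifth more or less). Sound seal: 2.5 to 16 N. Over 35 N spoils it.
- seal_mid (a point): Nominal middle of the seal ring's top, on the axis (the ring lies up to 2 mm higher or lower). The square places of the hood lie a quarter turn apart; the right one is the first at which turning takes 0.13 N m or more (about 4 N of squeeze).
- board: Green circuit board in a fixed frame with two aluminium rails, 180 (x) x 106 (y) x 38 mm high, origin at the centre of its underside; its x axis runs along the long edges and rails, y along the short edges.
- fan_base: Fixed grey block of the fan switch, 70 (x) x 50 (y) x 25 mm, origin at the centre of its underside; the lever swings in its x-z plane about a hinge along y, 22 mm above the origin.
- fan (a joint): Angle of the fan switch's lever: 0 = off, leaning 0.5 rad to the block's -x; 1.0 = on, leaning 0.5 rad to its +x, the far side. It stays where it is left and needs about 1 N at the tip. Steel rod with a red ball 26 mm across, centred 80 mm from the hinge.
- fan_tip (a point): Centre of the red ball of the fan switch, about 92 mm above the table at either end of its swing.
- flux: Bystander: small flux jar, 40 mm across, 45 mm high, origin under its centre.
- driver_red: Bystander: red screwdriver, 190 mm, lying along its x, origin below its middle.
- driver_green: Bystander: green screwdriver, 200 mm, lying along its x, origin below its middle.
- spool: Bystander: spool of solder, 60 mm across, 40 mm high, origin under its centre.
- tray: Bystander: blue parts tray, 150 x 90 x 30 mm, origin under its centre.
- solvent: Bystander: solvent bottle, 56 mm across, 130 mm high, origin under its centre.
- brush: Bystander: cleaning brush, 170 mm, lying along its x, origin below its middle.

How it is judged:
By the outcome, as a careful person would: the job done as asked, in the order asked, and still so for the second after the job is handed in, with the robot touching nothing.
It also fails if it takes over 64 s, if anything falls off the work surface, if the arm or the gripper's body presses on something with over 40 N, if the wrist force passes 120 N, or if a joint passes its speed limit or range.

## Robot

A 6-joint arm with a two-finger parallel gripper is mounted at the origin on the work surface. World frame = base frame: x ahead of the robot, y to its left, z up, the work surface at z = 0. Lengths are in mm, angles in rad, forces in N, time in s.
With the tool pointing down it reaches from about 275 to 750 mm from the base axis. Payload 10.2 kg.
Tool frame: the origin (TCP) lies midway between the tips of the shut fingers; the grasp point (between the pads) lies grasp_offset behind it (grasp_offset is the distance from the TCP to the grasp point, in mm); x points along the fingers, z is the direction in which the jaws open and shut, and the axes are right-handed (so a half turn about x gives the same grasp; the last joint's range is limited). The gripper opens to 85 mm and grips with 20 to 120 N. Pads are 22 mm wide; open, the fingers measure 114 mm over their backs; the gripper's body (76 mm by 85 mm) begins 54 mm behind the grasp point. The pads swing forward as they close: fully open they stand 13 mm farther back than shut.
Start: joints at [0.977, 0.313, 1.498, -0, 1.331, -0.223], TCP at [190.253, 489.321, 231.294] pointing down, gripper open.
Joint ranges: [-2.94, 2.94], [-0.97, 2.17], [0.19, 2.56], [-1.23, 4.37], [0.02, 3.11], [-2.88, 2.88]. Speed limits (rad/s): [2.39, 2.39, 3.01, 3.14, 3.14, 3.14].

## Interface

Orientations are given as a unit quaternion [w, x, y, z].
In Python, from rig import sense, capture, calibration, finish_job, grasp_offset gives the robot as it stands.
- The arm moves only by the shell command python3 -m jog 'ROWS' [FORCE]. ROWS is JSON, a list of rows, each an object with "linear": the shift along the tool's x, y, z scaled (see below), a list of three; "rotation": the turn, a rotation vector about the tool's x, y, z scaled (see below), a list of three; "grip": the finger opening in mm, from 0 to 85.4. A call has 1 to 20 rows; each row is the pose to reach, as a shift and turn from the pose measured when the call began, along the tool's axes at that moment; what a row does not reach only later rows make up. The controller multiplies each number of a shift by 0.3 m and each number of a turn by 0.5 rad. A row lasts 1/12 s, in which the tool goes at most 41.7 mm and 7.16 degrees, less where a joint would pass 70% of its speed; a pose out of reach is approached as far as the arm can. A call with a number of a shift or a turn outside -1 to 1 is refused whole. A call with a gripper value outside its range is refused whole. The fingers move at their own pace and stop on an object; FORCE is the grip in N (left out, the last holds). Time passes only in rows, so rows that repeat a pose let the fingers close. It gives the time, the measured TCP pose, the force and the opening at its end, in the units of the state.
- sense(): the state, without advancing time (a new reading comes with each control period).
- capture(name): name is "side" or "top"; returns (picture, depth): 400x640x3 uint8, red, green, blue; 400x640 float32, mm along the optical axis (not along the pixel's ray), 0 where there is no reading.
- calibration(name): a dict with "intrinsics" (3x3 intrinsics, pixels), "world_from_camera" (4x4, takes a point from camera to world coordinates). Camera axes: x right, y up, looking along -z (the intrinsics and any distortion apply to the point x, -y, -z); pixel columns grow to the right and rows downward; lengths in mm; the calibration is good to about 2 mm. A picture is of the moment at which its call begins. calibration takes no time and is no camera call.
- finish_job(): hands the job in, once; it reports no verdict.
The state is a dict: "time_s": time; "joints": joint angles; "dq": joint speeds; "tau": joint torques, N m; "eef_pos": TCP position; "ee_rot": TCP orientation; "force": force on the tool from outside, world axes, zero at the start; "wrist_torque": the same for the moment, N m; "grip_width": opening from 0.0 (shut) to 1.0 (fully open).
Only numpy, scipy, OpenCV 4.12 (cv2) and the standard library are available. Lean on these libraries where they do the work, as an engineer would, in place of code of your own. Each camera call takes 0.05 s, during which the arm holds its last target.

## Working session

There is one attempt and no reset: what is moved stays moved. The work goes in short steps, Python scripts to look and compute and a shell command to move; the robot and the scene stay as the last step left them, time stands still between calls to the robot, and variables do not carry over. Pictures are saved under pics/ and viewed, and the job is handed in when it is done.

```bash
ls; mkdir -p pics; python3 - <<'E'
from rig import sense, capture, calibration, grasp_offset
import cv2,numpy as np
print(sense()); print(grasp_offset)
for n in("side","top"):
    p,d=capture(n); cv2.imwrite(f"pics/{n}0.png",p[:,:,::-1]); np.savez(f"pics/{n}0.npz",p=p,d=d)
    c=calibration(n); print(n,c)
E
```

```text
pics
{'time_s': 0.0, 'joints': array([ 9.76532175e-01,  3.13444450e-01,  1.49844550e+00, -2.85414799e-05,
        1.33102598e+00, -2.23402409e-01]), 'dq': array([-0.00071693,  0.00068698,  0.00018145,  0.00010581,  0.00042421,
        0.00091389]), 'tau': array([-7.91592229e-04, -4.12258708e+01, -2.59747231e+01, -3.15455245e-04,
        4.00061865e-03,  5.62758757e-06]), 'eef_pos': array([190.13503128, 489.07256033, 230.73475735]), 'ee_rot': array([ 0.58318052, -0.39942648,  0.58404345,  0.39906417]), 'force': array([ 0.46577446, -0.28908616,  0.66506752]), 'wrist_torque': array([-0.02323356, -0.03309174, -0.01785177]), 'grip_width': 1.0002443631246487}
18.700000000000003
side {'intrinsics': array([[391.98618711,   0.        , 324.08869498],
       [  0.        , 391.98618711, 204.93952242],
       [  0.        ,   0.        ,   1.        ]]), 'world_from_camera': array([[ 9.91213210e-01,  9.67343449e-02, -9.02155130e-02,
         4.66714545e+02],
       [-1.32055921e-01,  6.84563284e-01, -7.16892142e-01,
        -7.81115512e+02],
       [-7.58986387e-03,  7.22506454e-01,  6.91322513e-01,
         8.82777833e+02],
       [ 0.00000000e+00,  0.00000000e+00,  0.00000000e+00,
         1.00000000e+00]])}
top {'intrinsics': array([[519.29699731,   0.        , 322.33173515],
       [  0.        , 519.29699731, 202.89904548],
       [  0.        ,   0.        ,   1.        ]]), 'world_from_camera': array([[ 7.06555677e-02,  9.75697628e-01, -2.07417283e-01,
         2.70890025e+02],
       [-9.97486946e-01,  7.02050690e-02, -9.54157298e-03,
         1.76850714e+00],
       [ 5.25205451e-03,  2.07570197e-01,  9.78206026e-01,
         1.48781124e+03],
       [ 0.00000000e+00,  0.00000000e+00,  0.00000000e+00,
         1.00000000e+00]])}
```

View pics/side0.png

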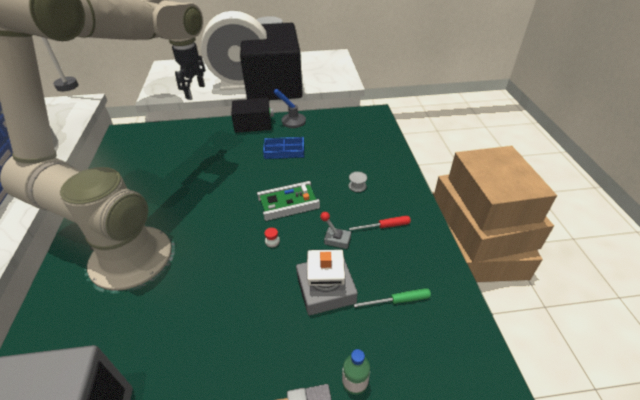

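View pics/top0.png

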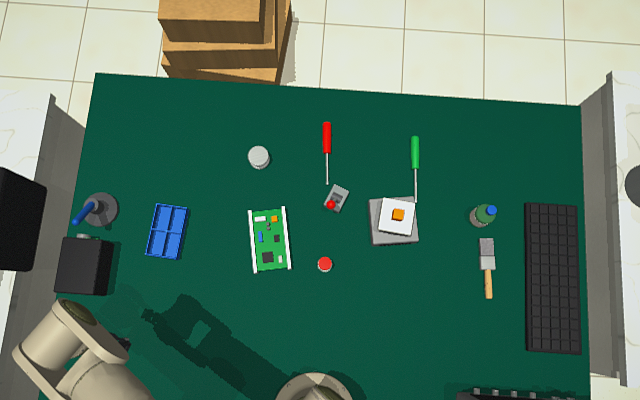

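Side view: the hood is at about (325,265) with the grip at (326,259), the ball at (325,216) and the board at (288,200). Top view: grip (398,214), ball (331,204), switch block (338,197), board (270,239), flux (325,264). Next I'll measure them.

```bash
cat > h.py <<'E'
import numpy as np,cv2
from rig import sense, capture, calibration, grasp_offset
from scipy.spatial.transform import Rotation as R
def ray(n,uv):
    c=calibration(n);K=c["intrinsics"];T=c["world_from_camera"]
    uv=np.atleast_2d(uv).astype(float)
    d=np.c_[(uv[:,0]-K[0,2])/K[0,0],-(uv[:,1]-K[1,2])/K[1,1],-np.ones(len(uv))]
    return T[:3,3],d@T[:3,:3].T
def plane(n,uv,z):
    o,d=ray(n,uv); return o+d*((z-o[2])/d[:,2])[:,None]
def bydepth(n,mask,dep):
    v,u=np.nonzero(mask&(dep>0)); o,d=ray(n,np.c_[u,v]); return o+d*dep[v,u][:,None]
def tri(uv1,uv2,n1="top",n2="side"):
    o1,d1=ray(n1,uv1);o2,d2=ray(n2,uv2);d1=d1[0];d2=d2[0]
    s=np.linalg.lstsq(np.c_[d1,-d2],o2-o1,rcond=None)[0]
    a,b=o1+s[0]*d1,o2+s[1]*d2
    return (a+b)/2,np.linalg.norm(a-b)
def rect(mask,n,z):
    cs,_=cv2.findContours(mask.astype(np.uint8),cv2.RETR_EXTERNAL,cv2.CHAIN_APPROX_NONE)
    c=max(cs,key=cv2.contourArea)[:,0]
    w=plane(n,c,z)[:,:2].astype(np.float32)
    return cv2.minAreaRect(w),len(c)
def st():
    s=sense();q=s["ee_rot"];M=R.from_quat([q[1],q[2],q[3],q[0]])
    return s,M
E
python3 - <<'E'
from h import *
T=np.load("pics/top0.npz");S=np.load("pics/side0.npz")
for n,A in(("top",T),("side",S)):
    hsv=cv2.cvtColor(A["p"],cv2.COLOR_RGB2HSV);h,s,v=[hsv[...,i].astype(int) for i in range(3)]
    A_={}
    box=np.zeros(h.shape,bool)
    if n=="top": box[190:250,365:425]=1
    else: box[240:315,295:360]=1
    white=box&(s<40)&(v>190); orange=box&(h>5)&(h<20)&(s>150)
    fb=np.zeros(h.shape,bool)
    if n=="top": fb[180:215,320:350]=1
    else: fb[205:232,315:335]=1
    red=fb&((h<5)|(h>172))&(s>150)
    for nm,m in(("white",white),("orange",orange),("red",red)):
        vv,uu=np.nonzero(m); print(n,nm,m.sum(),uu.mean().round(1),vv.mean().round(1)); 
        P=bydepth(n,m,A["d"]); print("  med",np.median(P,0).round(1),"z pct",np.percentile(P[:,2],[5,25,50,75,95]).round(1)); A_[nm]=(uu.mean(),vv.mean())
    np.save(f"pics/{n}_c.npy",A_)
c=cv2.resize(T["p"][170:280,230:430],None,fx=4,fy=4,interpolation=cv2.INTER_CUBIC); cv2.imwrite("pics/topz.png",c[:,:,::-1])
c=cv2.resize(S["p"][175:325,240:380],None,fx=4,fy=4,interpolation=cv2.INTER_CUBIC); cv2.imwrite("pics/sidez.png",c[:,:,::-1])
E
```

```text
top white 933 396.7 215.6
  med [ 540.6 -186.8  109.4] z pct [103.7 107.1 109.4 111.5 114.4]
top orange 117 397.5 214.4
  med [ 540.6 -186.1  139.2] z pct [119.7 136.  139.2 141.2 143.4]
top red 61 330.4 204.2
  med [563.1  -6.6 101.1] z pct [ 92.5  98.4 101.1 103.3 106.2]
side white 846 325.1 265.7
  med [ 537.7 -196.9  109.2] z pct [106.2 108.1 109.2 110.1 111.5]
side orange 138 325.4 259.4
  med [ 543.  -196.3  138.7] z pct [116.5 126.8 138.7 140.4 141.7]
side red 57 324.5 215.7
  med [564.1 -12.8  99.2] z pct [ 88.9  95.2  99.2 101.8 104.4]
```

View pics/topz.png

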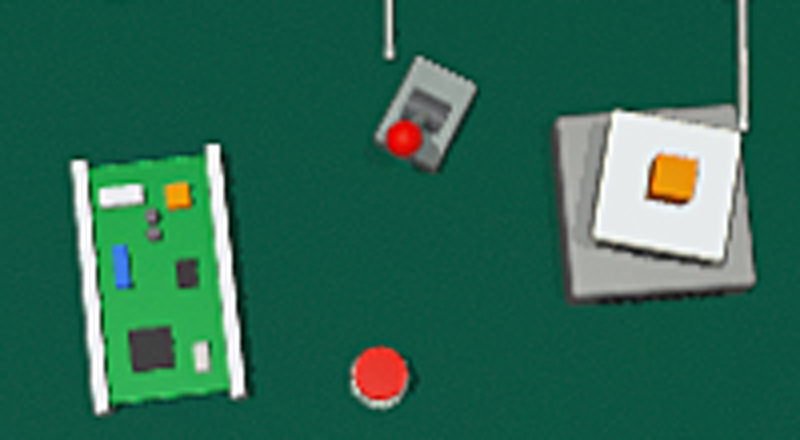

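View pics/sidez.png

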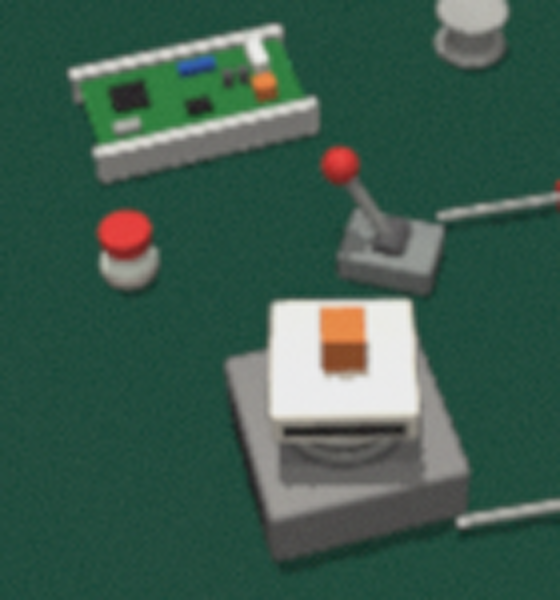

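```bash
python3 - <<'E'
from h import *
for n in("top","side"):
    A=np.load(f"pics/{n}0.npz")
    hsv=cv2.cvtColor(A["p"],cv2.COLOR_RGB2HSV);h,s,v=[hsv[...,i].astype(int) for i in range(3)]
    def box(u0,u1,v0,v1):
        b=np.zeros(h.shape,bool);b[v0:v1,u0:u1]=1;return b
    b=box(365,425,190,250) if n=="top" else box(295,360,240,315)
    P=bydepth  
    # height-selected masks
    K=calibration(n); o,d=ray(n,np.c_[np.tile(np.arange(640),400),np.repeat(np.arange(400),640)])
    W=(o+d*A["d"].reshape(-1)[:,None]).reshape(400,640,3)
    white=b&(s<60)&(v>185)&(W[...,2]>98); og=b&(h>5)&(h<22)&(s>140)
    r,_=rect((white|og),n,110); print(n,"hood rect",[np.round(x,2) for x in r])
    top=og&(v>(190)); 
    top=og&(W[...,2]>136); r,_=rect(top,n,141); print(n,"grip top",[np.round(x,2) for x in r], W[top][:,2].mean(), W[top].mean(0))
    # board
    b=box(240,300,200,280) if n=="top" else box(250,325,180,222)
    wr=b&(s<60)&(v>150 if n=="top" else v>200)
    k,lab,stt,cen=cv2.connectedComponentsWithStats(wr.astype(np.uint8))
    for i in range(1,k):
        if stt[i,4]>40:
            m=lab==i; print(n,"rail",stt[i],cen[i].round(1)); r,_=rect(m,n,38); print([np.round(x,2) for x in r])
            vv,uu=np.nonzero(m); w=plane(n,np.c_[uu,vv],38)[:,:2]; l=cv2.fitLine(w.astype(np.float32),cv2.DIST_HUBER,0,.01,.01).ravel(); print(" dir deg",np.degrees(np.arctan2(l[1],l[0])))
    # plinth
    # fan base
    b=box(320,352,180,215) if n=="top" else box(322,355,225,250)
    g=b&(s<60)&(v>70)
    r,_=rect(g,n,25); print(n,"fanbase",[np.round(x,2) for x in r])
    b=box(365,425,190,250) if n=="top" else box(290,362,240,320)
    g=b&(s<60)&(v>70); 
    r,_=rect(g,n,50); print(n,"plinth",[np.round(x,2) for x in r])
print("grip tri top centroid approx")
a=np.load("pics/top_c.npy",allow_pickle=True).item();c=np.load("pics/side_c.npy",allow_pickle=True).item()
print("ball",tri(a["red"],c["red"]), plane("top",a["red"],92),plane("side",c["red"],92))
E
```

```text
top hood rect [array([ 542.37, -186.87]), array([88.08, 89.78]), np.float64(83.63)]
top grip top [array([ 542.2 , -186.54]), array([24.52, 26.47]), np.float64(2.43)] 140.27813120413416 [ 542.02430021 -186.74453803  140.2781312 ]
top rail [282 206   9  64 222] [285.9 237.6]
[array([473.1 , 111.37]), array([179.73,   9.96]), np.float64(10.8)]
 dir deg 10.68194
top rail [248 210   9  64 220] [252.1 240.9]
[array([455.13, 204.87]), array([179.37,   9.48]), np.float64(10.76)]
 dir deg 10.784408
top rail [255 216  11   6  54] [259.9 218.6]
[array([520.47, 188.91]), array([14.4 , 28.33]), np.float64(5.59)]
 dir deg -77.666504
top fanbase [array([599.3 , -22.15]), array([50.58, 70.01]), np.float64(67.04)]
top plinth [array([ 550.23, -188.8 ]), array([146.65, 139.91]), np.float64(8.19)]
side hood rect [array([ 543.65, -188.39]), array([90.21, 87.27]), np.float64(83.9)]
side grip top [array([ 543.26, -190.1 ]), array([27.49, 21.78]), np.float64(82.74)] 140.18684613865156 [ 543.24285875 -188.92232924  140.18684614]
side fanbase [array([603.67, -24.09]), array([86.21, 77.64]), np.float64(67.38)]
side plinth [array([ 542.04, -185.29]), array([135.9 , 200.72]), np.float64(5.55)]
grip tri top centroid approx
ball (array([564.7308984 ,  -7.0092384 ,  94.00540586]), np.float64(0.5705911563712768)) [[564.86275607  -7.04574829  92.        ]] [[565.26630227  -4.95934045  92.        ]]
```

```bash
python3 - <<'E'
from h import *
s,M=st()
m=M.as_matrix(); print(m.round(3)); print("jaw yaw",np.degrees(np.arctan2(m[1,2],m[0,2])), s["joints"])
t=np.array([542.8,-187.7,180])
print((t-s["eef_pos"])@m/300)
E
```

```text
[[-0.001 -0.932  0.362]
 [-0.001  0.362  0.932]
 [-1.     0.    -0.001]]
jaw yaw 68.75711943402567 [ 9.76608696e-01  3.13410099e-01  1.49834119e+00 -6.49940910e-06
  1.33100484e+00 -2.23427732e-01]
[ 0.17072858 -1.91320199 -1.67665469]
```

```bash
python3 -m jog '[{"linear":[0,-0.95,-0.83],"rotation":[0,0,0],"grip":60},{"linear":[0,-0.95,-0.83],"rotation":[0,0,0],"grip":60},{"linear":[0,-0.95,-0.83],"rotation":[0,0,0],"grip":60},{"linear":[0,-0.95,-0.83],"rotation":[0,0,0],"grip":60},{"linear":[0,-0.95,-0.83],"rotation":[0,0,0],"grip":60},{"linear":[0,-0.95,-0.83],"rotation":[0,0,0],"grip":60},{"linear":[0,-0.95,-0.83],"rotation":[0,0,0],"grip":60},{"linear":[0,-0.95,-0.83],"rotation":[0,0,0],"grip":60},{"linear":[0,-0.95,-0.83],"rotation":[0,0,0],"grip":60},{"linear":[0,-0.95,-0.83],"rotation":[0,0,0],"grip":60}]' 60
cat >> h.py <<'E'
def go(x,y,z,yawdeg):
    s,M=st(); m=M.as_matrix()
    lin=(np.array([x,y,z])-s["eef_pos"])@m/300
    a=np.radians(yawdeg); zt=np.array([np.cos(a),np.sin(a),0]); xt=np.array([0,0,-1.]); D=np.c_[xt,np.cross(zt,xt),zt]
    rv=R.from_matrix(m.T@D).as_rotvec()/0.5
    cur=np.degrees(np.arctan2(m[1,2],m[0,2]))
    print("lin",lin.round(4),"rot",rv.round(4),"pos",s["eef_pos"].round(1),"yaw",cur.round(2),"t",round(s["time_s"],2),"F",s["force"].round(2),"Tz",s["wrist_torque"].round(3),"j6",s["joints"][5].round(3))
E
python3 -c "
from h import *
go(542.8,-187.7,180,83.75)"
```

```text
time_s: 0.93
eef_pos: [367.8, 148.9, 230.9]
ee_rot: [0.584, -0.398, 0.585, 0.397]
force: [0.1, 0.7, -0.3]
grip_width: 0.697
lin [ 0.172  -0.9557 -0.8279] rot [-0.5364 -0.0047  0.0006] pos [367.8 148.9 230.9] yaw 68.38 t 0.93 F [ 0.09  0.67 -0.34] Tz [-0.022  0.013 -0.014] j6 -1.104
```

```bash
python3 -m jog '[{"linear":[0.0,-0.95,-0.83],"rotation":[-0.54,0,0],"grip":60},{"linear":[0.0,-0.95,-0.83],"rotation":[-0.54,0,0],"grip":60},{"linear":[0.0,-0.95,-0.83],"rotation":[-0.54,0,0],"grip":60},{"linear":[0.0,-0.95,-0.83],"rotation":[-0.54,0,0],"grip":60},{"linear":[0.0,-0.95,-0.83],"rotation":[-0.54,0,0],"grip":60},{"linear":[0.0,-0.95,-0.83],"rotation":[-0.54,0,0],"grip":60},{"linear":[0.0,-0.95,-0.83],"rotation":[-0.54,0,0],"grip":60},{"linear":[0.0,-0.95,-0.83],"rotation":[-0.54,0,0],"grip":60},{"linear":[0.0,-0.95,-0.83],"rotation":[-0.54,0,0],"grip":60},{"linear":[0.0,-0.95,-0.83],"rotation":[-0.54,0,0],"grip":60},{"linear":[0.0,-0.95,-0.83],"rotation":[-0.54,0,0],"grip":60}]' 60
python3 -c "
from h import *
print(sense()['joints'].round(3))
go(542.8,-187.7,180,83.75)
p,d=capture('top');cv2.imwrite('pics/t2.png',cv2.resize(p[150:300,290:490],None,fx=4,fy=4)[:,:,::-1]); np.savez('pics/t2.npz',p=p,d=d)
p,d=capture('side');cv2.imwrite('pics/s2.png',cv2.resize(p[175:325,240:440],None,fx=4,fy=4)[:,:,::-1]); np.savez('pics/s2.npz',p=p,d=d)"
```

```text
time_s: 1.85
eef_pos: [541.9, -191.2, 230.2]
ee_rot: [0.526, -0.472, 0.528, 0.471]
force: [-0.2, 0.8, -0.2]
grip_width: 0.702
[-0.542  0.424  1.343 -0.003  1.374 -2.001]
lin [ 0.1673 -0.0019  0.0122] rot [-0.0034 -0.0048 -0.002 ] pos [ 541.9 -191.2  230.2] yaw 83.65 t 1.85 F [-0.15  0.8  -0.19] Tz [0.014 0.019 0.001] j6 -2.001
```

View pics/s2.png

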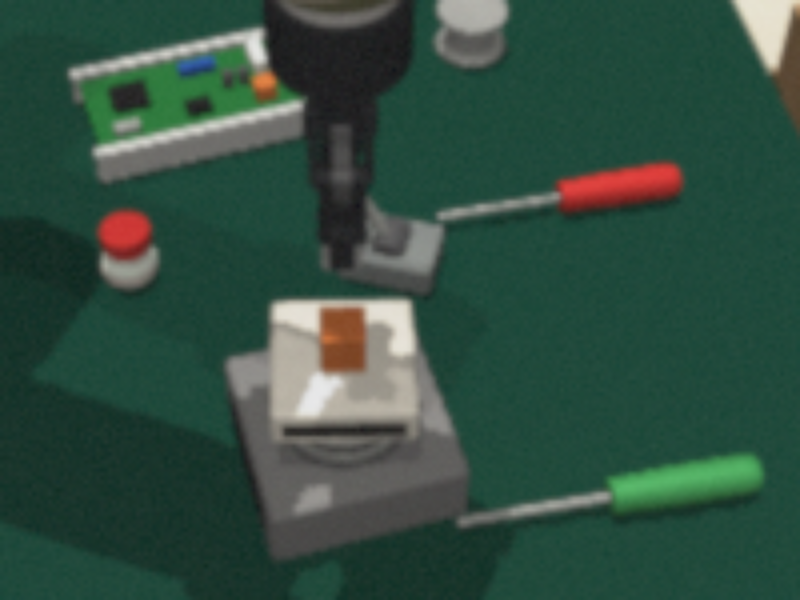

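Side view: the gripper is clear above the hood. The grip shows at about zoomed (343,340), and nothing stands in the way of going straight down.

```bash
python3 -m jog '[{"linear":[0.12,-0.002,0.012],"rotation":[0,-0.005,0],"grip":60},{"linear":[0.24,-0.002,0.012],"rotation":[0,-0.005,0],"grip":60},{"linear":[0.33,-0.002,0.012],"rotation":[0,-0.005,0],"grip":60},{"linear":[0.386,-0.002,0.012],"rotation":[0,-0.005,0],"grip":60},{"linear":[0.386,-0.002,0.012],"rotation":[0,-0.005,0],"grip":60}]' 60
python3 -c "
from h import *
go(542.8,-187.7,114,83.75)
p,d=capture('side');cv2.imwrite('pics/s3.png',cv2.resize(p[205:325,250:410],None,fx=5,fy=5)[:,:,::-1])"
```

```text
time_s: 2.37
eef_pos: [539.8, -181.8, 111.7]
ee_rot: [0.525, -0.47, 0.527, 0.476]
force: [-0.5, 0.7, -0.7]
grip_width: 0.701
lin [-0.0079 -0.0119 -0.0184] rot [ 0.0047  0.008  -0.0153] pos [ 539.8 -181.8  111.7] yaw 83.88 t 2.37 F [-0.53  0.71 -0.67] Tz [-0.022 -0.046 -0.015] j6 -1.995
```

View pics/s3.png

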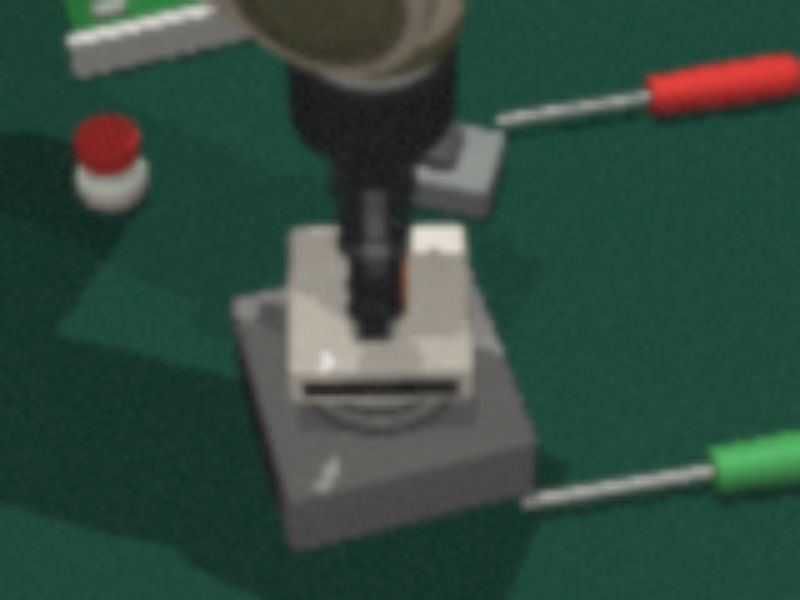

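Side view: the fingers straddle the orange grip, but the pose is a few mm off. I'll correct it and let it settle.

```bash
python3 -m jog '[{"linear":[-0.008,-0.012,-0.018],"rotation":[0.004,0.008,-0.015],"grip":60},{"linear":[-0.008,-0.012,-0.018],"rotation":[0.004,0.008,-0.015],"grip":60},{"linear":[-0.008,-0.012,-0.018],"rotation":[0.004,0.008,-0.015],"grip":60}]' 60
python3 -c "
from h import *
go(542.8,-187.7,114,83.75)"
python3 -m jog '[{"linear":[0,0,0],"rotation":[0,0,0],"grip":60}]' 60
python3 -c "
from h import *
go(542.8,-187.7,114,83.75)"
```

```text
time_s: 2.67
eef_pos: [544.6, -188.7, 118.3]
ee_rot: [0.527, -0.474, 0.526, 0.47]
force: [-0.3, 0.1, 0.1]
grip_width: 0.699
lin [0.0142 0.0066 0.0026] rot [ 0.0007 -0.0057  0.0122] pos [ 544.6 -188.7  118.3] yaw 83.77 t 2.67 F [-0.28  0.13  0.1 ] Tz [-0.009  0.017  0.003] j6 -1.999
time_s: 2.75
eef_pos: [544.8, -188.7, 119.1]
ee_rot: [0.527, -0.475, 0.526, 0.469]
force: [0.3, 0.2, -0.1]
grip_width: 0.705
lin [0.017  0.0072 0.0028] rot [ 0.0007 -0.0066  0.0145] pos [ 544.8 -188.7  119.1] yaw 83.77 t 2.75 F [ 0.26  0.23 -0.12] Tz [0.02  0.038 0.025] j6 -1.999
```

```bash
python3 -m jog '[{"linear":[0.014,0.007,0.003],"rotation":[0,-0.006,0.014],"grip":60},{"linear":[0.014,0.007,0.003],"rotation":[0,-0.006,0.014],"grip":60},{"linear":[0.014,0.007,0.003],"rotation":[0,-0.006,0.014],"grip":60},{"linear":[0.014,0.007,0.003],"rotation":[0,-0.006,0.014],"grip":60},{"linear":[0.014,0.007,0.003],"rotation":[0,-0.006,0.014],"grip":60},{"linear":[0.014,0.007,0.003],"rotation":[0,-0.006,0.014],"grip":60}]' 60
python3 -c "
from h import *
go(542.8,-187.7,114,83.75)"
python3 -m jog '[{"linear":[0,0,0],"rotation":[0,0,0],"grip":20},{"linear":[0,0,0],"rotation":[0,0,0],"grip":20},{"linear":[0,0,0],"rotation":[0,0,0],"grip":20},{"linear":[0,0,0],"rotation":[0,0,0],"grip":20},{"linear":[0,0,0],"rotation":[0,0,0],"grip":20},{"linear":[0,0,0],"rotation":[0,0,0],"grip":20}]' 40
python3 -c "
from h import *
go(542.8,-187.7,114,83.75)"
```

```text
time_s: 3.25
eef_pos: [542.9, -187.7, 114.9]
ee_rot: [0.526, -0.472, 0.526, 0.472]
force: [-0.8, -0.5, -0.5]
grip_width: 0.699
lin [ 0.003   0.0002 -0.0002] rot [ 0.0006 -0.0007  0.0004] pos [ 542.9 -187.7  114.9] yaw 83.77 t 3.25 F [-0.82 -0.51 -0.48] Tz [-0.006 -0.003 -0.003] j6 -1.998
time_s: 3.75
eef_pos: [543.1, -186.6, 115.3]
ee_rot: [0.527, -0.472, 0.526, 0.472]
force: [0.7, 6.4, 4.7]
grip_width: 0.321
lin [ 0.0044  0.0005 -0.0036] rot [0.001  0.0027 0.0008] pos [ 543.1 -186.6  115.3] yaw 83.78 t 3.75 F [0.73 6.38 4.65] Tz [ 0.888  0.066 -0.042] j6 -1.998
```

```bash
cat > r.py <<'E'
from h import *
s,M=st();m=M.as_matrix()
print("t %.2f yaw %.2f pos %s F %s T %s j6 %.3f g %.1f tilt %.2f"%(s["time_s"],np.degrees(np.arctan2(m[1,2],m[0,2])),s["eef_pos"].round(1),s["force"].round(1),s["wrist_torque"].round(3),s["joints"][5],s["grip_width"]*85.4,np.degrees(np.arccos(-m[2,0]))))
E
python3 -m jog '[{"linear":[0,0,0],"rotation":[0.2,0,0],"grip":20},{"linear":[0,0,0],"rotation":[0.4,0,0],"grip":20}]' 40 >/dev/null; python3 r.py
python3 -m jog '[{"linear":[0,0,0],"rotation":[0.2,0,0],"grip":20},{"linear":[0,0,0],"rotation":[0.4,0,0],"grip":20}]' 40 >/dev/null; python3 r.py
python3 -m jog '[{"linear":[0,0,0],"rotation":[0.0,0,0],"grip":20},{"linear":[0,0,0],"rotation":[0,0,0],"grip":20}]' 40 >/dev/null; python3 r.py
```

```text
t 3.92 yaw 72.09 pos [ 542.9 -186.5  115.3] F [-1.1  0.5 -0. ] T [-0.179  0.274  0.087] j6 -1.794 g 27.5 tilt 0.06
t 4.08 yaw 60.36 pos [ 542.7 -186.5  115.1] F [-0.7  1.  -1. ] T [-0.307  0.343  0.036] j6 -1.589 g 27.1 tilt 0.06
t 4.25 yaw 60.51 pos [ 542.7 -186.5  115.1] F [-0.3  1.1 -0.4] T [-0.275  0.08  -0.025] j6 -1.591 g 27.4 tilt 0.06
```

```bash

python3 -m jog '[{"linear":[0,0,0],"rotation":[0.2,0,0],"grip":20},{"linear":[0.0005,0,0],"rotation":[0.4,0,0],"grip":20}]' 40 >/dev/null; python3 r.py
python3 -m jog '[{"linear":[0,0,0],"rotation":[0.2,0,0],"grip":20},{"linear":[0.0005,0,0],"rotation":[0.4,0,0],"grip":20}]' 40 >/dev/null; python3 r.py
python3 -m jog '[{"linear":[0,0,0],"rotation":[0.2,0,0],"grip":20},{"linear":[0.0005,0,0],"rotation":[0.4,0,0],"grip":20}]' 40 >/dev/null; python3 r.py
python3 -m jog '[{"linear":[0,0,0],"rotation":[0.2,0,0],"grip":20},{"linear":[0.0005,0,0],"rotation":[0.4,0,0],"grip":20}]' 40 >/dev/null; python3 r.py

```

```text
t 4.42 yaw 49.01 pos [ 542.5 -186.5  115. ] F [-0.9  0.3  1.6] T [-0.16   0.385  0.049] j6 -1.391 g 27.0 tilt 0.09
t 4.58 yaw 37.47 pos [ 542.4 -186.5  114.9] F [-1.3  0.2  1.4] T [-0.055  0.49  -0.011] j6 -1.189 g 27.4 tilt 0.12
t 4.75 yaw 25.92 pos [ 542.2 -186.4  114.7] F [-2.1  1.1  1.3] T [0.025 0.489 0.023] j6 -0.987 g 27.3 tilt 0.15
t 4.92 yaw 14.37 pos [ 542.  -186.3  114.6] F [-1.8  0.9  1.2] T [0.091 0.446 0.074] j6 -0.786 g 27.0 tilt 0.19
```

```bash

for i in 1; do
python3 -m jog '[{"linear":[0,0,0],"rotation":[0.13,0,0],"grip":20}]' 40 >/dev/null; python3 r.py
python3 -m jog '[{"linear":[0,0,0],"rotation":[0.2,0,0],"grip":20}]' 40 >/dev/null; python3 r.py
python3 -m jog '[{"linear":[0.0005,0,0],"rotation":[0.2,0,0],"grip":20}]' 40 >/dev/null; python3 r.py
python3 -m jog '[{"linear":[0,0,0],"rotation":[0.2,0,0],"grip":20},{"linear":[0.0005,0,0],"rotation":[0.4,0,0],"grip":20}]' 40 >/dev/null; python3 r.py
python3 -m jog '[{"linear":[0,0,0],"rotation":[0.2,0,0],"grip":20},{"linear":[0.0005,0,0],"rotation":[0.4,0,0],"grip":20}]' 40 >/dev/null; python3 r.py
python3 -m jog '[{"linear":[0,0,0],"rotation":[0.2,0,0],"grip":20},{"linear":[0.0005,0,0],"rotation":[0.4,0,0],"grip":20}]' 40 >/dev/null; python3 r.py
python3 -m jog '[{"linear":[0.0003,0,0],"rotation":[0.2,0,0],"grip":20}]' 40 >/dev/null; python3 r.py
done

```

```text
t 5.00 yaw 10.56 pos [ 541.9 -186.2  114.6] F [-0.7  0.4  0.4] T [-0.05   0.168 -0.008] j6 -0.719 g 27.4 tilt 0.21
t 5.08 yaw 4.83 pos [ 541.9 -186.1  114.5] F [ 1.2  0.9 -0.2] T [0.037 0.07  0.09 ] j6 -0.619 g 27.4 tilt 0.23
t 5.17 yaw -0.98 pos [ 541.9 -186.   114.4] F [-0.7 -0.6  1.6] T [0.027 0.3   0.068] j6 -0.518 g 27.3 tilt 0.24
t 5.33 yaw -12.52 pos [ 541.8 -185.9  114.3] F [-0.3  0.5  1.2] T [0.219 0.275 0.056] j6 -0.316 g 26.8 tilt 0.26
t 5.50 yaw -24.08 pos [ 541.7 -185.7  114.2] F [-0.3  1.3  2.8] T [0.286 0.298 0.084] j6 -0.114 g 27.3 tilt 0.29
t 5.67 yaw -35.62 pos [ 541.7 -185.6  114.1] F [-0.5  1.1  0.8] T [0.382 0.176 0.097] j6 0.087 g 27.3 tilt 0.31
t 5.75 yaw -41.44 pos [ 541.7 -185.4  114.1] F [ 0.6 -0.4  0.5] T [0.116 0.129 0.081] j6 0.188 g 27.4 tilt 0.32
```

```bash

python3 -m jog '[{"linear":[0,0,0],"rotation":[0.2,0,0],"grip":20}]' 40 >/dev/null; python3 r.py
python3 -m jog '[{"linear":[0.0005,0,0],"rotation":[0.2,0,0],"grip":20}]' 40 >/dev/null; python3 r.py
python3 -m jog '[{"linear":[0,0,0],"rotation":[0.2,0,0],"grip":20}]' 40 >/dev/null; python3 r.py
python3 -m jog '[{"linear":[0.0005,0,0],"rotation":[0.2,0,0],"grip":20}]' 40 >/dev/null; python3 r.py
python3 -m jog '[{"linear":[0,0,0],"rotation":[0.2,0,0],"grip":20}]' 40 >/dev/null; python3 r.py
python3 -m jog '[{"linear":[0.0005,0,0],"rotation":[0.2,0,0],"grip":20}]' 40 >/dev/null; python3 r.py

```

```text
t 5.83 yaw -47.26 pos [ 541.7 -185.3  114. ] F [ 0.2 -1.2 -0.1] T [0.076 0.049 0.155] j6 0.290 g 27.1 tilt 0.33
t 5.92 yaw -53.08 pos [ 541.8 -185.2  113.9] F [-0.8  0.3  0.8] T [0.211 0.106 0.136] j6 0.391 g 26.9 tilt 0.34
t 6.00 yaw -58.90 pos [ 541.8 -185.2  113.9] F [ 0.5 -0.7 -1. ] T [ 0.193 -0.022  0.238] j6 0.493 g 27.2 tilt 0.35
t 6.08 yaw -64.72 pos [ 541.8 -185.1  113.8] F [-0.3 -0.5  1.4] T [0.255 0.092 0.162] j6 0.594 g 27.4 tilt 0.36
t 6.17 yaw -70.54 pos [ 541.9 -185.   113.8] F [ 0.3 -0.2 -1.2] T [ 0.178 -0.074  0.213] j6 0.696 g 27.0 tilt 0.37
t 6.25 yaw -76.35 pos [ 542.  -184.9  113.7] F [0.3 0.6 1.6] T [ 0.304 -0.015  0.165] j6 0.797 g 27.2 tilt 0.38
```

Torque on the grip rises steadily from about 0.03 to about 0.2 N m. The place at jaw yaw -79.25 is therefore the first square one past 0.13 N m, so I'll stop there.

```bash

python3 -m jog '[{"linear":[0,0,0],"rotation":[0.05,0,0],"grip":20},{"linear":[0,0,0],"rotation":[0.1,0,0],"grip":20}]' 40 >/dev/null; python3 r.py
python3 -m jog '[{"linear":[0,0,0],"rotation":[0.0,0,0],"grip":20},{"linear":[0,0,0],"rotation":[0,0,0],"grip":20},{"linear":[0,0,0],"rotation":[0,0,0],"grip":20}]' 40 >/dev/null; python3 r.py

```

```text
t 6.42 yaw -79.11 pos [ 542.  -184.9  113.7] F [ 0.5 -0.4  0.4] T [ 0.198 -0.     0.187] j6 0.845 g 27.1 tilt 0.38
t 6.67 yaw -79.02 pos [ 542.  -184.9  113.7] F [-0.3 -0.4 -0.7] T [ 0.156  0.022 -0.052] j6 0.843 g 27.4 tilt 0.39
```

```bash

python3 -m jog '[{"linear":[0,0,0],"rotation":[0,0,0],"grip":35},{"linear":[0,0,0],"rotation":[0,0,0],"grip":45},{"linear":[0,0,0],"rotation":[0,0,0],"grip":60},{"linear":[0,0,0],"rotation":[0,0,0],"grip":60},{"linear":[0,0,0],"rotation":[0,0,0],"grip":60}]' 40 >/dev/null; python3 r.py
python3 -m jog '[{"linear":[-0.1,0,0],"rotation":[0,0,0],"grip":60},{"linear":[-0.2,0,0],"rotation":[0,0,0],"grip":60},{"linear":[-0.3,0,0],"rotation":[0,0,0],"grip":60},{"linear":[-0.3,0,0],"rotation":[0,0,0],"grip":60},{"linear":[-0.3,0,0],"rotation":[0,0,0],"grip":60},{"linear":[-0.3,0,0],"rotation":[0,0,0],"grip":60}]' 40 >/dev/null; python3 r.py
python3 -c "
from h import *
go(523.5,12,205,-113)
print(plane('top',[325,264],45))"
```

```text
t 7.08 yaw -79.00 pos [ 542.  -184.9  113.7] F [ 0.3 -0.5 -0.1] T [-0.008  0.033  0.023] j6 0.843 g 60.2 tilt 0.39
t 7.58 yaw -78.99 pos [ 542.  -185.2  202.8] F [-0.2 -0.4 -0.6] T [-0.025 -0.031  0.009] j6 0.843 g 60.0 tilt 0.46
lin [-0.0028  0.0649 -0.657 ] rot [ 1.1871 -0.0114  0.0116] pos [ 542.  -185.2  202.8] yaw -78.99 t 7.58 F [-0.24 -0.42 -0.62] Tz [-0.025 -0.031  0.009] j6 0.843
[[404.69282458  -3.763455    45.        ]]
```

```bash

python3 -m jog '[{"linear":[0,0.065,-0.657],"rotation":[0.95,-0.011,0.011],"grip":10},{"linear":[0,0.065,-0.657],"rotation":[0.95,-0.011,0.011],"grip":10},{"linear":[0,0.065,-0.657],"rotation":[0.95,-0.011,0.011],"grip":10},{"linear":[0,0.065,-0.657],"rotation":[0.95,-0.011,0.011],"grip":10},{"linear":[0,0.065,-0.657],"rotation":[0.95,-0.011,0.011],"grip":10},{"linear":[0,0.065,-0.657],"rotation":[0.95,-0.011,0.011],"grip":10},{"linear":[0,0.065,-0.657],"rotation":[0.95,-0.011,0.011],"grip":10},{"linear":[0,0.065,-0.657],"rotation":[0.95,-0.011,0.011],"grip":10},{"linear":[0,0.065,-0.657],"rotation":[0.95,-0.011,0.011],"grip":10}]' 40 >/dev/null; python3 r.py
python3 - <<'E'
from h import *
go(523.5,12,205,-113)
for n in("top","side"):
    p,d=capture(n); np.savez(f"pics/{n}4.npz",p=p,d=d)
    b=p[170:280,230:430] if n=="top" else p[175:325,240:380]
    cv2.imwrite(f"pics/{n}4.png",cv2.resize(b,None,fx=4,fy=4)[:,:,::-1])
E
```

```text
t 8.33 yaw -106.28 pos [523.5  11.  203.5] F [ 0.8 -0.3  0.1] T [-0.028 -0.044 -0.026] j6 1.652 g 9.7 tilt 0.07
lin [-0.0051 -0.001  -0.0034] rot [ 2.346e-01 -2.000e-04  2.300e-03] pos [523.5  11.  203.5] yaw -106.28 t 8.33 F [ 0.76 -0.26  0.07] Tz [-0.028 -0.044 -0.026] j6 1.652
```

View pics/top4.png

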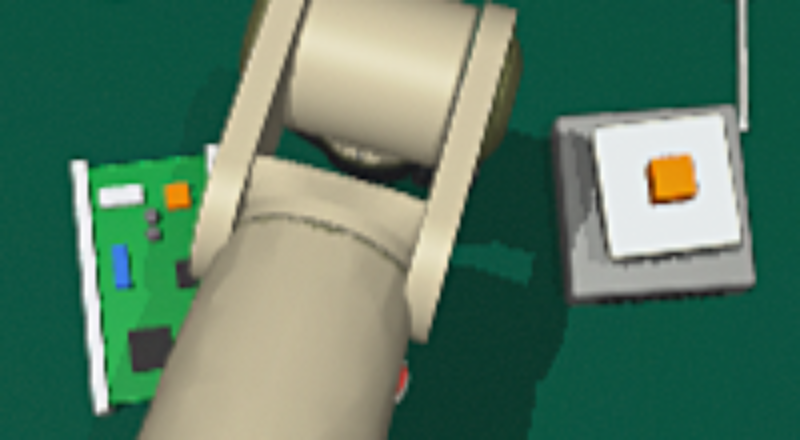

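View pics/side4.png

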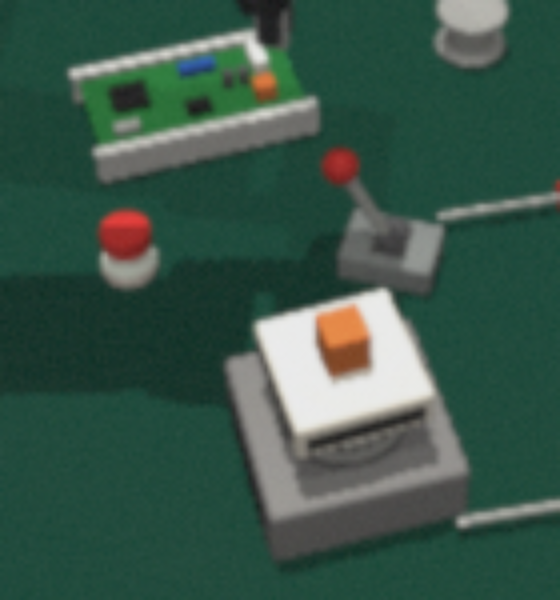

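Both views show the hood turned square to the board, roughly by eye, and the lever still off, with the ball at side zoom (341,165). Next I'll measure the hood's angle against the rails.

```bash
cat > ang.py <<'E'
from h import *
import sys
def edges(mask,n,z):
    # angle mod 90 by fitting lines to the four sides of the contour
    cs,_=cv2.findContours(mask.astype(np.uint8),cv2.RETR_EXTERNAL,cv2.CHAIN_APPROX_NONE)
    c=max(cs,key=cv2.contourArea)[:,0]; w=plane(n,c,z)[:,:2]
    (cx,cy),(a,b),t=cv2.minAreaRect(w.astype(np.float32)); q=np.radians(t)
    X=(w-[cx,cy])@np.array([[np.cos(q),-np.sin(q)],[np.sin(q),np.cos(q)]])
    out=[]
    for ax,half,oth in((0,a/2,b/2),(1,b/2,a/2)):
        for sg in(1,-1):
            m=(abs(sg*X[:,ax]-half)<3.5)&(abs(X[:,1-ax])<oth-8)
            l=cv2.fitLine(w[m].astype(np.float32),cv2.DIST_HUBER,0,.01,.01).ravel()
            out.append((round(float((np.degrees(np.arctan2(l[1],l[0]))+45)%90-45),2),int(m.sum())))
    return (round(cx,1),round(cy,1)),(round(a,1),round(b,1)),round((t+45)%90-45,2),out
for tag in sys.argv[1:]:
  for n in("top","side"):
    A=np.load(f"pics/{n}{tag}.npz"); f=6
    hsv=cv2.cvtColor(A["p"],cv2.COLOR_RGB2HSV);h,s,v=[hsv[...,i].astype(int) for i in range(3)]
    b=np.zeros(h.shape,bool)
    if n=="top": b[190:250,365:425]=1
    else: b[240:315,295:360]=1
    o,d=ray(n,np.c_[np.tile(np.arange(640),400),np.repeat(np.arange(400),640)])
    Z=(o+d*A["d"].reshape(-1)[:,None]).reshape(400,640,3)[...,2]
    og=b&(h>3)&(h<22)&(s>140)
    print(tag,n,"hood",edges((b&(s<60)&(v>195)&(Z>98))|og,n,108))
    b=np.zeros(h.shape,bool)
    if n=="top": b[200:280,240:300]=1
    else: b[175:222,250:325]=1
    for mm,nm in(((b&(s<60)&(v>150)&(Z>30)),"rails"),):
        k,lab,stt,cen=cv2.connectedComponentsWithStats(mm.astype(np.uint8))
        for i in range(1,k):
            if stt[i,4]>100:
                vv,uu=np.nonzero(lab==i); w=plane(n,np.c_[uu,vv],38)[:,:2]
                l=cv2.fitLine(w.astype(np.float32),cv2.DIST_HUBER,0,.01,.01).ravel(); print("   rail",stt[i],round(float(np.degrees(np.arctan2(l[1],l[0]))),2))
E
python3 ang.py 0 4
```

```text
0 top hood ((542.6, -187.2), (88.3, 88.9), -6.17, [(-6.73, 27), (-6.79, 26), (-5.96, 27), (-6.1, 26)])
0 side hood ((544.0, -186.5), (89.9, 87.4), -5.89, [(-7.95, 24), (-7.9, 30), (-5.89, 24), (-5.13, 24)])
4 top hood ((542.8, -186.8), (88.8, 88.1), 10.95, [(10.52, 27), (10.89, 26), (10.25, 26), (11.29, 26)])
   rail [278 200  22  37 424] -15.47
   rail [ 267  225   33   55 1158] -11.74
4 side hood ((542.9, -187.9), (87.7, 88.0), 10.78, [(10.94, 21), (10.61, 23), (10.76, 27), (11.16, 29)])
```

The hood sits at 10.7–10.9° and the board rails at 10.7°, so they're parallel. Now for the fan switch.

```bash

python3 -m jog '[{"linear":[0.1,-0.001,-0.003],"rotation":[0.23,0,0],"grip":10},{"linear":[0.2,-0.001,-0.003],"rotation":[0.23,0,0],"grip":10},{"linear":[0.3,-0.001,-0.003],"rotation":[0.23,0,0],"grip":10},{"linear":[0.4,-0.001,-0.003],"rotation":[0.23,0,0],"grip":10},{"linear":[0.41,-0.001,-0.003],"rotation":[0.23,0,0],"grip":10},{"linear":[0.41,-0.001,-0.003],"rotation":[0.23,0,0],"grip":10},{"linear":[0.41,-0.001,-0.003],"rotation":[0.23,0,0],"grip":10}]' 40 >/dev/null; python3 r.py
python3 - <<'E'
from h import *
go(523.5,12,80,-113)
go(564.7-15,-6+6.4,80,-113)
go(600,-20.9,80,-113)
p,d=capture("side")
cv2.imwrite(f"pics/side5.png",cv2.resize(p[175:275,260:380],None,fx=6,fy=6)[:,:,::-1])
E
```

```text
t 9.02 yaw -112.93 pos [524.3  11.3  82.1] F [ 0.6 -1.   0.1] T [-0.028 -0.004 -0.034] j6 1.769 g 9.9 tilt 0.07
lin [ 0.0071 -0.0034 -0.0009] rot [ 0.0024 -0.0013 -0.0022] pos [524.3  11.3  82.1] yaw -112.93 t 9.02 F [ 0.63 -1.02  0.1 ] Tz [-0.028 -0.004 -0.034] j6 1.769
lin [0.0072 0.0921 0.0007] rot [ 0.0024 -0.0013 -0.0022] pos [524.3  11.3  82.1] yaw -112.93 t 9.02 F [ 0.63 -1.02  0.1 ] Tz [-0.028 -0.004 -0.034] j6 1.769
lin [0.0074 0.2742 0.0007] rot [ 0.0024 -0.0013 -0.0022] pos [524.3  11.3  82.1] yaw -112.93 t 9.02 F [ 0.63 -1.02  0.1 ] Tz [-0.028 -0.004 -0.034] j6 1.769
```

View pics/side5.png

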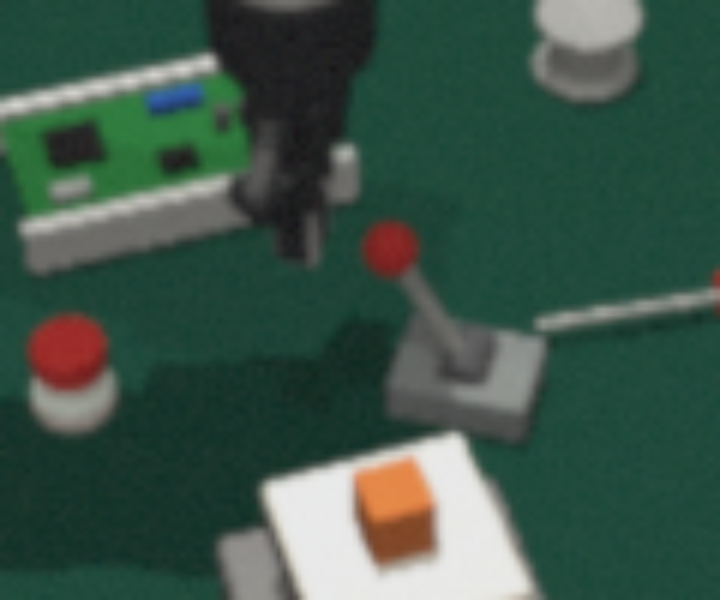

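Side view: the fingers, at zoomed (300,240), are just on the near side of the ball at (390,248). Now I push along tool +y.

```bash

python3 -m jog '[{"linear":[0.007,0.03,0],"rotation":[0,0,0],"grip":10},{"linear":[0.007,0.06,0],"rotation":[0,0,0],"grip":10},{"linear":[0.007,0.08,0],"rotation":[0,0,0],"grip":10},{"linear":[0.007,0.1,0],"rotation":[0,0,0],"grip":10},{"linear":[0.007,0.12,0],"rotation":[0,0,0],"grip":10}]' 40 >/dev/null; python3 r.py
python3 -m jog '[{"linear":[0,0.02,0],"rotation":[0,0,0],"grip":10},{"linear":[0,0.04,0],"rotation":[0,0,0],"grip":10},{"linear":[0,0.06,0],"rotation":[0,0,0],"grip":10},{"linear":[0,0.08,0],"rotation":[0,0,0],"grip":10}]' 40 >/dev/null; python3 r.py
python3 - <<'E'
from h import *
p,d=capture("side")
cv2.imwrite(f"pics/side6.png",cv2.resize(p[175:275,260:380],None,fx=6,fy=6)[:,:,::-1])
E
```

```text
t 9.48 yaw -112.92 pos [558.3  -2.8  81.5] F [-1.9 -0.3  1.1] T [0.102 0.209 0.062] j6 1.755 g 10.3 tilt 0.20
t 9.82 yaw -112.92 pos [581.  -12.4  81.6] F [-1.3 -0.3  1.3] T [0.054 0.146 0.019] j6 1.748 g 9.8 tilt 0.20
```

View pics/side6.png

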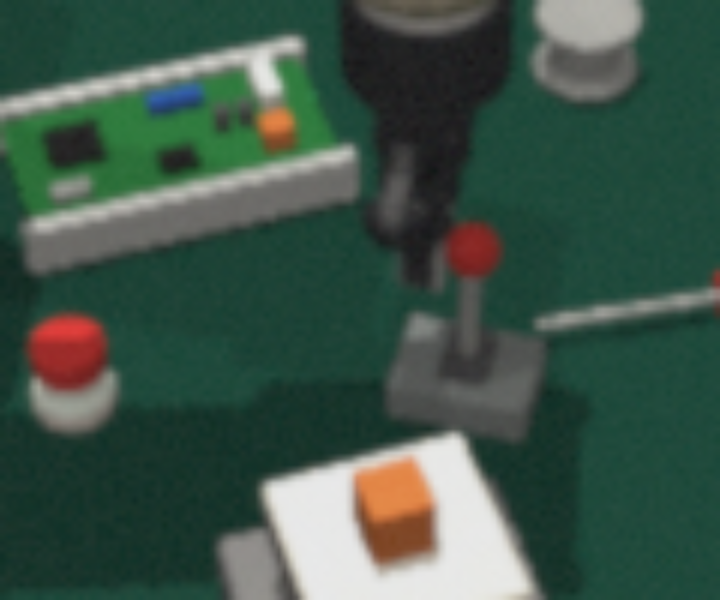

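Side view: the lever now stands upright, with the ball at zoomed (472,250). About 38 mm of push remains.

```bash

python3 -m jog '[{"linear":[0,0.02,0],"rotation":[0,0,0],"grip":10},{"linear":[0,0.04,0],"rotation":[0,0,0],"grip":10},{"linear":[0,0.06,0],"rotation":[0,0,0],"grip":10},{"linear":[0,0.08,0],"rotation":[0,0,0],"grip":10},{"linear":[0,0.1,0],"rotation":[0,0,0],"grip":10}]' 40 >/dev/null; python3 r.py
python3 -m jog '[{"linear":[0,0.01,0],"rotation":[0,0,0],"grip":10},{"linear":[0,0.02,0],"rotation":[0,0,0],"grip":10},{"linear":[0,0.02,0],"rotation":[0,0,0],"grip":10}]' 40 >/dev/null; python3 r.py
python3 -m jog '[{"linear":[0,0.007,0],"rotation":[0,0,0],"grip":10},{"linear":[0,0.007,0],"rotation":[0,0,0],"grip":10}]' 40 >/dev/null; python3 r.py
python3 -m jog '[{"linear":[0,0.007,0],"rotation":[0,0,0],"grip":10},{"linear":[0,0.007,0],"rotation":[0,0,0],"grip":10}]' 40 >/dev/null; python3 r.py

```

```text
t 10.28 yaw -112.94 pos [609.8 -24.7  81.5] F [-1.4 -0.6 -1. ] T [ 0.096  0.156 -0.034] j6 1.738 g 10.2 tilt 0.23
t 10.53 yaw -112.93 pos [614.8 -26.9  81.1] F [-4.8  1.5  0.4] T [0.212 0.684 0.009] j6 1.737 g 10.1 tilt 0.07
t 10.70 yaw -112.91 pos [615.2 -26.9  80.9] F [-9.3  4.1  4.7] T [ 0.583  1.655 -0.064] j6 1.736 g 9.5 tilt 0.26
t 10.87 yaw -112.89 pos [615.3 -26.9  80.9] F [-12.3   4.4   7.9] T [ 0.605  2.026 -0.027] j6 1.735 g 10.1 tilt 0.61
```

Force rises to 13 N with no further motion, so the lever is at its end stop. I'll back off, lift and look.

```bash

python3 -m jog '[{"linear":[0,-0.05,0],"rotation":[0,0,0],"grip":10},{"linear":[0,-0.1,0],"rotation":[0,0,0],"grip":10},{"linear":[0,-0.15,0],"rotation":[0,0,0],"grip":10},{"linear":[-0.1,-0.2,0],"rotation":[0,0,0],"grip":10},{"linear":[-0.2,-0.25,0],"rotation":[0,0,0],"grip":10},{"linear":[-0.3,-0.25,0],"rotation":[0,0,0],"grip":10},{"linear":[-0.4,-0.25,0],"rotation":[0,0,0],"grip":10},{"linear":[-0.5,-0.5,0.5],"rotation":[0,0,0],"grip":10},{"linear":[-0.5,-0.8,-0.8],"rotation":[0,0,0],"grip":10},{"linear":[-0.5,-0.8,-0.8],"rotation":[0,0,0],"grip":10},{"linear":[-0.5,-0.8,-0.8],"rotation":[0,0,0],"grip":10},{"linear":[-0.5,-0.8,-0.8],"rotation":[0,0,0],"grip":10},{"linear":[-0.5,-0.8,-0.8],"rotation":[0,0,0],"grip":10},{"linear":[-0.5,-0.8,-0.8],"rotation":[0,0,0],"grip":10},{"linear":[-0.5,-0.8,-0.8],"rotation":[0,0,0],"grip":10},{"linear":[-0.5,-0.8,-0.8],"rotation":[0,0,0],"grip":10},{"linear":[-0.5,-0.8,-0.8],"rotation":[0,0,0],"grip":10}]' 40 >/dev/null; python3 r.py
python3 - <<'E'
from h import *
for n in("top","side"):
    p,d=capture(n); np.savez(f"pics/{n}7.npz",p=p,d=d)
    cv2.imwrite(f"pics/{n}7.png",p[:,:,::-1])
    hsv=cv2.cvtColor(p,cv2.COLOR_RGB2HSV);h,s,v=[hsv[...,i].astype(int) for i in range(3)]
    fb=np.zeros(h.shape,bool)
    if n=="top": fb[160:215,322:365]=1
    else: fb[200:232,315:355]=1
    red=fb&((h<5)|(h>172))&(s>150); vv,uu=np.nonzero(red); 
    print(n,red.sum(),uu.mean(),vv.mean(),plane(n,[uu.mean(),vv.mean()],92).round(1))
E
python3 ang.py 7
```

```text
t 12.28 yaw -112.62 pos [488.3 291.1 233.8] F [-0.6 -0.  -0. ] T [ 0.015 -0.045 -0.013] j6 2.292 g 10.4 tilt 0.58
top 67 343.089552238806 179.97014925373134 [[635.9 -37.5  92. ]]
side 58 350.87931034482756 220.8793103448276 [[635.6 -35.5  92. ]]
7 top hood ((542.8, -186.8), (88.8, 88.1), 10.95, [(10.52, 27), (11.27, 26), (10.25, 26), (11.29, 26)])
7 side hood ((542.9, -187.8), (87.7, 88.4), 10.78, [(10.94, 21), (10.78, 23), (11.08, 27), (10.73, 29)])
```

View pics/side7.png

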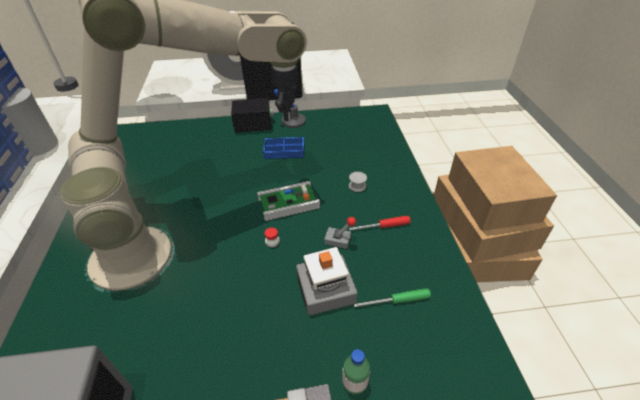

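View pics/top7.png

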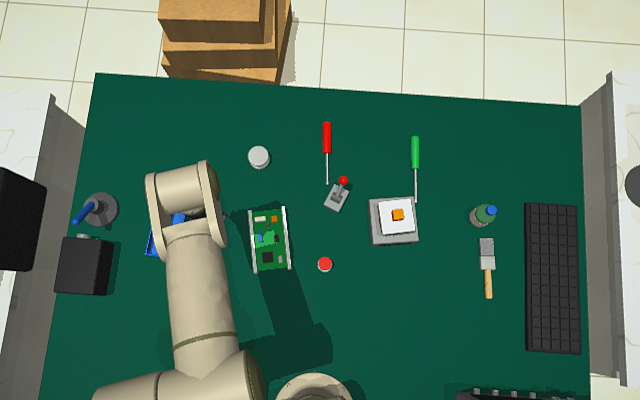

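Side and top views: the ball has moved to the far side, at side (351,221) and top (343,180), 76.8 mm from where it began; full travel is 76.7 mm. The hood is square at top (397,216), and the other objects sit where they were. The gripper is free in the air.

```bash
python3 -m jog '[{"linear":[0,0,0],"rotation":[0,0,0],"grip":10},{"linear":[0,0,0],"rotation":[0,0,0],"grip":10},{"linear":[0,0,0],"rotation":[0,0,0],"grip":10}]' >/dev/null; python3 r.py; python3 -c "
from rig import finish_job; print(finish_job())"
```

```text
t 12.63 yaw -112.89 pos [489.4 286.6 233.4] F [-0.2 -0.1 -0.3] T [-0.011  0.021 -0.007] j6 2.289 g 10.0 tilt 0.58
the job is handed in; nothing more can be done
None
```

I screwed the hood down clockwise by about 163° to the second square place, let go of it, then pushed the fan switch fully over and handed the job in at 12.6 s.

- **Seal:** The torque on the grip rose from about 0.03 N m to about 0.2 N m, a squeeze of roughly 7 N. At the earlier square place it was only about 0.03–0.07 N m, under the 0.13 N m mark. Single torque readings scatter by about 0.04 N m, so these values are read from the trend.
- **Hood alignment:** After release the hood's sides measured 10.8–10.95° overall, and the board's rails 10.7°, so they agree to about 0.3°. Fits to single sides of the hood ranged from 10.3° to 11.3°. The rail angle comes from the first top picture only, because the later automatic rail fit was spoiled by the arm blocking the view and then found nothing.
- **Fan switch:** The force rose to about 14 N at the end stop. The ball had moved 76.8 mm, against a full travel of 76.7 mm.
- **Everything else:** By eye in the last pictures, the other objects were where they had been, though the arm covered part of the tray in the top view. The gripper was in the air, touching nothing.

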